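# Slide the loaded drying tray under the hood

## Task

The washed jar is ready for drying: clear the steel ladle from in front of the clear drying hood and lay it along the cork mat, with its bowl and handle end both on the mat. Slide the small metal tray, with the jar and cap riding on it, flat along the worktop between the other things and in under the hood, all the way back to the stop, and set the hood's dial to the one long mark. Never lift or tip the tray, keep the jar and cap upright on it and leave the other things on the counter where they stand.

Things in the scene. Friction and masses are not known exactly. Their poses are not given: they have to be found in the camera images.
- tray: Loose shallow aluminium tray, 0.5 kg loaded. Pan 124 x 112 mm (x by y), rim 18 mm high, on slick 4 mm feet. Origin: under the pan's centre, at the feet; +x is its leading end. At the -x end a neck 12 mm high, 30 mm wide leads to an upright black post, 24 x 24 mm square (sides along the tray's x and y), 76 mm high, centred at x = -122 mm. Overall 196 mm long.
- tray_post (a point): Point on the tray's post axis 55 mm above the worktop (post top is at 76 mm); axes as the tray.
- jar: Open glass jar standing on the tray's pan, 54 mm diameter, 80 mm high. Origin: centre of underside, z up.
- cap: The jar's steel twist cap, lying flat on the tray's pan, 46 mm diameter, 14 mm high. Origin: centre of underside, z up.
- dryer: Fixed drying hood. Origin: on the worktop, where the tray's origin is when its leading edge touches the stop (stop face at x = 62 mm). The tray slides in along +x on the worktop. Clear side walls, inner faces y = +-70 mm, outer +-80 mm, from the mouth (x = -55 mm) to the stop; clear roof 118 to 130 mm high. Fan housing behind: x 62 to 122 mm, y +-80 mm, 130 mm high.
- dryer_mouth (a point): Centre of the mouth's sill, on the worktop (hood x = -55 mm, y = 0); axes as the hood. The hood's control box, 105 mm high, stands on its +y side (hood x -58 to 58 mm, y 81 to 181 mm) and carries the dial on top.
- dial (a joint): Dial angle in rad, 0 to 3.1, growing clockwise seen from above. At 0 the pointer points to the hood's +y; at q it points q clockwise of that. Nine marks lie 0.38 rad apart from 0 to 3.04; eight are short, the long thick one (24 mm) is at 1.90. It stays where it is left.
- dial_grip (a point): On the dial's vertical axis, 129 mm above the worktop, at hood x = -15 mm, y = 131 mm. The dial is a 64 mm disc carrying an upright bar grip 56 mm long and 15 mm thick, from 113 to 141 mm above the worktop. The point turns with the dial: its y axis runs along the bar to the end with the white pointer line.
- ladle: Steel ladle, lying bowl up, loose, 0.15 kg. Origin: centre of the bowl's underside. Bowl 72 mm diameter, 28 mm high. Handle along +x from the bowl's rim to x = 170 mm: a flat bar 14 mm wide and 5 mm thick, sloping from about 26 mm high at x = 32 mm to 4 mm at its end; 23 mm high at x = 50 mm.
- ladle_tip (a point): End of the ladle's handle (x = 163 mm).
- mat: Cork mat fixed on the worktop, 250 x 100 mm (x by y), 4 mm thick. Origin: centre of underside.
- pitcher: Bystander: orange blender pitcher, 114 mm diameter at the top, 215 mm high, with a handle reaching 95 mm from its axis along its +x. Origin: centre of underside.
- cups: Bystander: two stacked white melamine cups, 80 mm diameter, 104 mm high. Origin: centre of underside.
- tin: Bystander: steel food tin, 72 mm diameter, 105 mm high. Origin: centre of underside.
- canister: Bystander: wooden canister, 72 mm diameter, 100 mm high. Origin: centre of underside.
- bowl: Bystander: white bowl, 120 mm diameter, 55 mm high. Origin: centre of underside.

How it is judged:
At the end, for the whole second after the job is handed in: The tray lies flat in the hood with its leading edge within 15 mm of the stop; the jar and the cap stand upright on its pan; the dial reads within 0.12 rad of the long mark (1.90); the ladle lies on the cork mat, its bowl's centre and its handle end both over the mat; all is at rest (x of tray in the frame of dryer above -0.015 m and y of tray in the frame of dryer between -0.03 and 0.03 m and angle between the x axis of tray and the x axis of dryer, either way round below 0.25 rad and height (world z) of tray below 0.01 m and angle between tray's own z axis and vertical below 0.08 rad and linear speed of each of tray, ladle below 0.02 m/s and x of jar in the frame of tray between -0.058 and 0.058 m and y of jar in the frame of tray between -0.052 and 0.052 m and height (world z) of each of jar, cap below 0.02 m and angle between each of jar, cap's own z axis and vertical below 0.2 rad and x of cap in the frame of tray between -0.058 and 0.058 m and y of cap in the frame of tray between -0.052 and 0.052 m and value of joint dial between 1.78 and 2.02 rad and x of ladle in the frame of mat between -0.125 and 0.125 m and y of ladle in the frame of mat between -0.05 and 0.05 m and height (world z) of each of ladle, ladle_tip below 0.035 m and x of ladle_tip in the frame of mat between -0.125 and 0.125 m and y of ladle_tip in the frame of mat between -0.05 and 0.05 m and angle between ladle's own z axis and vertical below 0.35 rad); the robot touches nothing.
It fails at once if the tray is lifted more than 25 mm or tipped (height (world z) of tray above 0.025 m or angle between tray's own z axis and vertical above 0.3 rad).
It fails at once if the jar or the cap tips over (angle between jar's own z axis and vertical above 0.6 rad or angle between cap's own z axis and vertical above 0.8 rad).
It fails at once if one of the other things (pitcher, cups, tin, canister, bowl) is pushed more than 30 mm or tipped (distance of any of pitcher, cups, tin, canister, bowl from where it was at the start of the episode above 0.03 m or angle between any of pitcher, cups, tin, canister, bowl's own z axis and vertical above 0.35 rad).
It also fails if it takes over 72 s, if anything falls off the work surface, if the arm or the gripper's body presses on something with over 40 N, if the wrist force passes 120 N, or if a joint passes its speed limit or range.

## Robot

A 6-joint arm with a two-finger parallel gripper is mounted at the origin on the work surface. World frame = base frame: x ahead of the robot, y to its left, z up, the work surface at z = 0. Lengths are in m, angles in rad, forces in N, time in s.
With the tool pointing down it reaches from about 0.4 to 0.825 m from the base axis. Payload 7 kg.
Tool frame: the origin (TCP) lies at the very end of the fingers, on their centre line; the grasp point (between the pads) lies 19 mm behind it; z points along the fingers, y is the line along which they close (so a half turn about z gives the same grasp; the last joint's range is limited). The gripper opens to 88 mm and grips with 3 to 60 N. Pads are 19 mm wide; open, the fingers measure 130 mm over their backs; the gripper's body (78 mm by 193 mm) begins 47 mm behind the grasp point.
Start: joints at [-0.976, 0.359, 0.012, 0, -1.224, -0.288], TCP at [0.204, -0.643, 0.227] pointing down, gripper open.
Joint ranges: [-3.07, 3.07], [-1.43, 2.12], [-1.02, 1.25], [-3.03, 1.67], [-3.05, -0], [-3.03, 3.03]. Speed limits (rad/s): [2.39, 2.39, 3.01, 3.14, 3.14, 3.14].

## Interface

Orientations are given as [roll, pitch, yaw] about the fixed x, y, z axes, in that order (R = Rz(yaw) Ry(pitch) Rx(roll)).
In Python, from station import * gives the robot as it stands.
- The arm moves only by the tool servo_tool, never from a script. Its argument "moves" is a list of rows, each an object of numbers: "jaw": the opening, from 0 (shut) to 1 (fully open); "dx", "dy", "dz": the shift along the world's x, y, z in m; "roll": the turn about the world's z in degrees. A call has exactly 10 rows; each row shifts and turns the commanded pose from where the row before left it; what a row does not reach is not made up. A row lasts 1/8 s, in which the tool goes at most 62.5 mm and 10.7 degrees, less where a joint would pass 70% of its speed; a pose out of reach is approached as far as the arm can. A call with a gripper value outside its range is refused whole. The fingers move at their own pace and stop on an object; "newtons" is the grip in N (left out, the last holds). Time passes only in rows, so rows that do not move let the fingers close, or fill a call up. It gives the time, the measured TCP pose, the force, the opening and the grip force at its end, in the units of the state.
- get_state(): the state, without advancing time (a new reading comes with each control period).
- grab_frame(name): name is "scene" or "side" or "wrist"; returns (picture, depth): 420x560x3 uint8, red, green, blue; 420x560 float32, m along the optical axis (not along the pixel's ray), 0 where there is no reading.
- calibration(name): a dict with "intrinsics" (3x3 intrinsics, pixels), "R" (3x3) and "t" (3): a world point X has camera coordinates R X + t. Camera axes: x right, y down, z forward; pixel columns grow to the right and rows downward; lengths in m; the calibration is good to about 2 mm. A picture is of the moment at which its call begins: read the wrist's pose just before it. calibration takes no time and is no camera call; for the wrist camera it gives the pose at the moment of the call.
- job_done(): hands the job in; it is judged then, once.
The state is a dict: "t": time; "q": joint angles; "qd": joint speeds; "joint_efforts": joint torques, N m; "eef_pos": TCP position; "ee_rot": TCP orientation; "force": force on the tool from outside, world axes, zero at the start; "moment": the same for the moment, N m; "width": finger opening in m; "gripper_force": force on a finger pad.
Only numpy, scipy, OpenCV 4.12 (cv2) and the standard library are available. Lean on these libraries where they do the work, as an engineer would, in place of code of your own. Each camera call takes 0.05 s, during which the arm holds its last target. There are 200 camera calls.

## Working session

There is one attempt and no reset: what is moved stays moved. The work goes in short steps, Python scripts to look and compute and a tool call to move; the robot and the scene stay as the last step left them, time stands still between calls to the robot, and variables do not carry over. Pictures are saved under pics/ and viewed, at most 10 in all, crops included, and the job is handed in when it is done.

Besides the shell and the picture viewer there is one more tool, called after ">>>" as name(argument=value, ...) on one line, values as JSON. servo_tool: Moves the arm, as the interface text tells. Its arguments: {"type":"object","properties":{"moves":{"type":"array","items":{"type":"object","properties":{"jaw":{"type":"number"},"dx":{"type":"number"},"dy":{"type":"number"},"dz":{"type":"number"},"roll":{"type":"number"}}}},"newtons":{"type":"number"}},"required":["moves"]}

```bash
mkdir -p pics; cat > h.py <<'E'
from station import *
import numpy as np, cv2
def save(n,im): cv2.imwrite(f'pics/{n}.png',im[:,:,::-1])
def cloud(d,c):
    K=c['intrinsics'];v,u=np.mgrid[:d.shape[0],:d.shape[1]]
    P=np.stack([(u-K[0][2])/K[0][0]*d,(v-K[1][2])/K[1][1]*d,d],-1)
    return (P-np.array(c['t']))@np.array(c['R'])
def ray(c,u,v,z):
    K=np.array(c['intrinsics']);R=np.array(c['R']);C=-R.T@np.array(c['t'])
    r=R.T@np.linalg.solve(K,[u,v,1]); return C+r*(z-C[2])/r[2]
E
python3 - <<'E'
from h import *
s=get_state();print(s)
for n in('scene','side'):
    im,d=grab_frame(n);c=calibration(n);np.savez(n,im=im,d=d,K=c['intrinsics'],R=c['R'],t=c['t'])
    save(n,im);R=np.array(c['R']);print(n,-R.T@np.array(c['t']),R[2],(d>0).mean())
E
```

```text
{'t': 0.0, 'q': array([-9.75874482e-01,  3.59369427e-01,  1.10710096e-02, -3.29768068e-04,
       -1.22411992e+00, -2.88116085e-01]), 'qd': array([-0.00136321, -0.00044531, -0.00082951,  0.00065626,  0.00031576,
       -0.00208318]), 'joint_efforts': array([ 2.39204292e-04, -5.82720137e+01,  2.93059820e+01,  6.99726328e+00,
        6.93379756e-03, -2.45358196e-04]), 'eef_pos': array([ 0.20368976, -0.64302056,  0.22564295]), 'ee_rot': array([ 3.13994941e+00, -1.63703198e-04, -2.83489906e+00]), 'force': array([ 0.18027801, -0.12430612,  0.29206535]), 'moment': array([-0.00554706,  0.02482358,  0.05404226]), 'gripper_force': 0.0, 'width': 0.08784669114012993}
scene [0.48285712 0.77091969 1.00691629] [ 0.09440722 -0.63414076 -0.76743259] 0.9960374149659864
side [0.17192917 0.71954859 0.96190944] [ 0.36535901 -0.59284656 -0.71766688] 0.9961437074829932
```

View pics/scene.png

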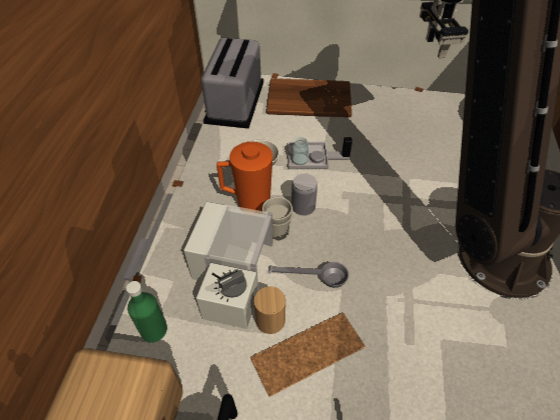

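View pics/side.png

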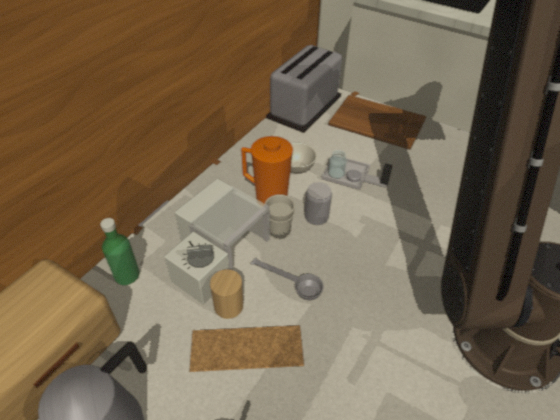

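The scene view shows the tray at about (307,155) with its post at (347,147), jar (300,150) and cap (318,156). The tin is at (304,195), cups (278,217), pitcher (252,175), hood (230,245) and dial (230,283). The ladle bowl is at (333,274) with its handle end at (270,269), the canister at (270,310) and the mat at (308,352). The side view shows the same layout. Next I'll build a top-down map.

```bash
python3 - <<'E'
from h import *
S=1.5e-3;H=np.full((500,734),-1.);I=np.zeros((500,734,3),np.uint8)
for n in('scene','side'):
    z=dict(np.load(n+'.npz'));P=cloud(z['d'],z);im=z['im']
    m=(z['d']>0)&(P[...,2]<.3)
    p=P[m];c=im[m];o=np.argsort(p[:,2]);p=p[o];c=c[o]
    r=((0.95-p[:,0])/S).astype(int);k=((0.55-p[:,1])/S).astype(int)
    g=(r>=0)&(r<500)&(k>=0)&(k<734);r,k,p,c=r[g],k[g],p[g],c[g]
    for a,b,q,w in zip(r,k,p,c):
        if q[2]>H[a,b]: 
            H[a,b]=q[2];I[a,b]=w
K=np.ones((3,3),np.uint8)
I2=cv2.dilate(I,K);I2[I.sum(2)>0]=I[I.sum(2)>0]
for x in np.arange(.3,.95,.1): cv2.putText(I2,f'{x:.1f}',(0,int((.95-x)/S)),0,.4,(255,0,0));cv2.line(I2,(0,int((.95-x)/S)),(733,int((.95-x)/S)),(255,0,0) ,1) 
for y in np.arange(-.5,.55,.1): cv2.putText(I2,f'{y:.1f}',(int((.55-y)/S),495),0,.4,(255,0,0));cv2.line(I2,(int((.55-y)/S),0),(int((.55-y)/S),499),(255,0,0),1)
save('top',I2)
# colour features
z=dict(np.load('scene.npz'))
for n in('scene','side'):
    z=dict(np.load(n+'.npz'));P=cloud(z['d'],z);hsv=cv2.cvtColor(z['im'],cv2.COLOR_RGB2HSV).astype(int)
    boxes={'scene':dict(mat=(245,310,370,395,-.01,.012),can=(250,285,290,335,.09,.11),tin=(288,172,320,215,.095,.115),cups=(260,195,295,240,.094,.115),pitch=(228,140,275,212,.18,.23),bowl=(258,135,285,170,.04,.07),post=(340,135,354,160,.065,.09),jar=(290,135,310,165,.06,.09),cap=(308,145,328,165,.015,.035),box=(195,260,260,325,.098,.11),ladle=(262,258,350,290,.006,.04)),
    'side':dict(mat=(185,320,308,375,-.01,.012),can=(208,268,246,318,.09,.11),tin=(303,180,333,225,.095,.115),cups=(262,192,296,240,.094,.115),pitch=(238,130,296,200,.18,.23),bowl=(290,140,318,175,.04,.07),post=(378,158,396,188,.065,.09),jar=(328,148,347,180,.06,.09),cap=(344,165,364,185,.015,.035),box=(162,232,236,300,.098,.11),ladle=(248,255,328,300,.006,.04))}[n]
    for b,(u0,v0,u1,v1,a,e) in boxes.items():
        q=P[v0:v1,u0:u1].reshape(-1,3);hs=hsv[v0:v1,u0:u1].reshape(-1,3)
        m=(q[:,2]>a)&(q[:,2]<e)
        if b=='mat': m&=(hs[:,1]>110)
        q=q[m]
        if len(q)<4: print(n,b,len(q));continue
        (cx,cy),(w,h),an=cv2.minAreaRect(q[:,:2].astype(np.float32)*1000)
        print(n,b,len(q),np.round(q.mean(0),3),'rect',round(cx),round(cy),round(w),round(h),round(an,1))
E
```

```text
Traceback (most recent call last):
  File "h.py", line 5, in cloud
    K=c['intrinsics'];v,u=np.mgrid[:d.shape[0],:d.shape[1]]
      ~^^^^^^^^^^^^^^
KeyError: 'intrinsics'
```

```bash
cat >> h.py <<'E'
def load(n):
    z=dict(np.load(n+'.npz'));z['intrinsics']=z['K'];return z
E
cat > top.py <<'E'
from h import *
S=1.5e-3;H=np.full((500,734),-1.);I=np.zeros((500,734,3),np.uint8)
for n in('scene','side'):
    z=load(n);P=cloud(z['d'],z);im=z['im']
    m=(z['d']>0)&(P[...,2]<.3)
    p=P[m];c=im[m]
    r=((0.95-p[:,0])/S).astype(int);k=((0.55-p[:,1])/S).astype(int)
    g=(r>=0)&(r<500)&(k>=0)&(k<734);r,k,p,c=r[g],k[g],p[g],c[g]
    for a,b,q,w in zip(r,k,p,c):
        if q[2]>H[a,b]:
            H[a,b]=q[2];I[a,b]=w
I2=cv2.dilate(I,np.ones((3,3),np.uint8));I2[I.sum(2)>0]=I[I.sum(2)>0]
for x in np.arange(.3,.95,.1):
    r=int((.95-x)/S);cv2.putText(I2,f'{x:.1f}',(0,r),0,.4,(255,0,0));cv2.line(I2,(0,r),(733,r),(255,0,0),1)
for y in np.arange(-.5,.55,.1):
    k=int((.55-y)/S);cv2.putText(I2,f'{y:.1f}',(k,495),0,.4,(255,0,0));cv2.line(I2,(k,0),(k,499),(255,0,0),1)
save('top',I2)
B={'scene':dict(mat=(245,310,370,395,-.01,.012),can=(250,285,290,335,.09,.11),tin=(288,172,320,215,.095,.115),cups=(260,195,295,240,.094,.115),pitch=(228,140,275,212,.18,.23),bowl=(258,135,285,170,.04,.07),post=(340,135,354,160,.065,.09),jar=(290,135,310,165,.06,.09),cap=(308,145,328,165,.015,.035),box=(195,260,260,325,.098,.11),ladle=(262,258,350,290,.006,.04)),
'side':dict(mat=(185,320,308,375,-.01,.012),can=(208,268,246,318,.09,.11),tin=(303,180,333,225,.095,.115),cups=(262,192,296,240,.094,.115),pitch=(238,130,296,200,.18,.23),bowl=(290,140,318,175,.04,.07),post=(378,158,396,188,.065,.09),jar=(328,148,347,180,.06,.09),cap=(344,165,364,185,.015,.035),box=(162,232,236,300,.098,.11),ladle=(248,255,328,300,.006,.04))}
for n in B:
    z=load(n);P=cloud(z['d'],z);hsv=cv2.cvtColor(z['im'],cv2.COLOR_RGB2HSV).astype(int)
    for b,(u0,v0,u1,v1,a,e) in B[n].items():
        q=P[v0:v1,u0:u1].reshape(-1,3);hs=hsv[v0:v1,u0:u1].reshape(-1,3)
        m=(q[:,2]>a)&(q[:,2]<e)
        if b=='mat': m&=(hs[:,1]>110)
        q=q[m]
        if len(q)<4: print(n,b,len(q));continue
        (cx,cy),(w,h),an=cv2.minAreaRect(q[:,:2].astype(np.float32)*1000)
        print(n,b,len(q),np.round(q.mean(0),3),'rect',round(cx),round(cy),round(w),round(h),round(an,1))
E
python3 top.py
```

```text
scene mat 4494 [0.492 0.344 0.003] rect 508 313 248 168 35.7
scene can 769 [0.588 0.276 0.099] rect 594 275 84 73 3.5
scene tin 401 [ 0.557 -0.088  0.103] rect 574 -59 152 67 62.2
scene cups 197 [0.612 0.003 0.101] rect 606 38 78 145 13.6
scene pitch 1146 [ 0.695 -0.071  0.199] rect 698 -82 112 114 33.7
scene bowl 125 [ 0.683 -0.283  0.049] rect 680 -272 44 115 36.3
scene post 55 [ 0.448 -0.327  0.073] rect 447 -328 23 30 14.5
scene jar 210 [ 0.588 -0.279  0.074] rect 589 -283 50 54 7.3
scene cap 140 [ 0.535 -0.3    0.02 ] rect 537 -315 61 76 4.1
scene box 1573 [0.692 0.256 0.104] rect 691 251 111 170 89.6
scene ladle 629 [0.488 0.13  0.017] rect 512 145 202 72 8.9
side mat 4371 [0.485 0.342 0.004] rect 486 340 246 99 35.7
side can 766 [0.586 0.277 0.1  ] rect 591 270 70 88 48.4
side tin 401 [ 0.551 -0.095  0.104] rect 553 -98 65 71 30.1
side cups 245 [0.612 0.008 0.101] rect 614 9 82 78 34.3
side pitch 1053 [ 0.688 -0.071  0.2  ] rect 695 -82 112 115 34.8
side bowl 233 [ 0.694 -0.267  0.05 ] rect 692 -258 76 121 30.1
side post 66 [ 0.444 -0.326  0.073] rect 444 -329 31 23 88.8
side jar 219 [ 0.586 -0.279  0.075] rect 588 -283 49 52 53.8
side cap 173 [ 0.532 -0.292  0.021] rect 533 -291 60 66 30.5
side box 1792 [0.658 0.263 0.104] rect 648 251 112 196 86.6
side ladle 712 [0.484 0.13  0.018] rect 509 144 202 71 7.8
```

View pics/top.png

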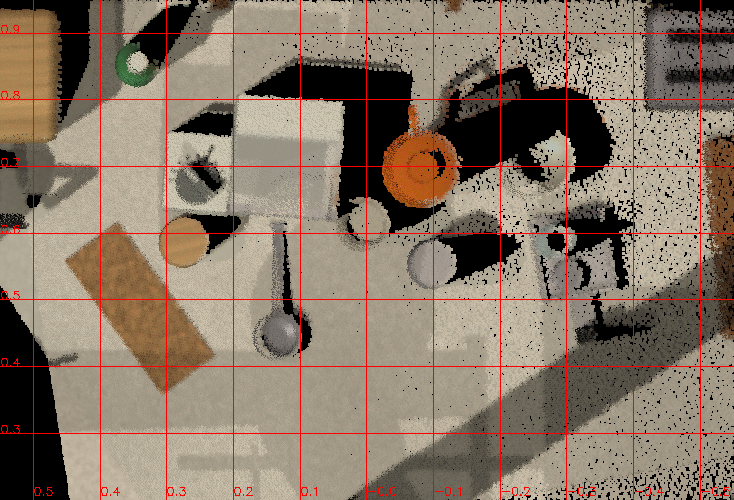

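The top map shows the whole layout: hood mouth at x≈0.62 and yaw near 0, ladle bowl (0.45,0.13), mat centred near (0.486,0.340) at about 36°, and tray post (0.446,-0.328). Now I'll refine the hood, tray, ladle and dial.

```bash
cat > ref.py <<'E'
from h import *
rect=lambda q:[np.round(v,1) for v in cv2.minAreaRect(q[:,:2].astype(np.float32)*1000)]
for n in('scene','side'):
    z=load(n);P=cloud(z['d'],z);hsv=cv2.cvtColor(z['im'],cv2.COLOR_RGB2HSV).astype(int);X,Y,Z=P[...,0],P[...,1],P[...,2]
    R=lambda x0,x1,y0,y1,z0,z1:(X>x0)&(X<x1)&(Y>y0)&(Y<y1)&(Z>z0)&(Z<z1)
    m=R(.55,.8,.19,.34,.100,.109)&(hsv[...,1]<70); print(n,'box',rect(P[m]))
    m=R(.55,.9,.02,.215,.124,.136); print('roof',m.sum(),rect(P[m]),np.percentile(P[m][:,1],[1,99]),np.percentile(P[m][:,0],[1,99]))
    m=R(.485,.66,-.40,-.22,.013,.024); q=P[m]; print('tray rim',m.sum(),rect(q))
    m=R(.41,.46,-.36,-.29,.068,.082); print('post',rect(P[m]))
    m=R(.5,.65,.09,.17,.004,.035)&(Z>.004); q=P[m][:,:2]; l=cv2.fitLine(q.astype(np.float32),cv2.DIST_HUBER,0,.01,.01).ravel(); print('handle',l,np.degrees(np.arctan2(l[1],l[0])),P[m].max(0),P[m].mean(0))
    m=R(.39,.5,.08,.18,.02,.035); print('bowl',cv2.minEnclosingCircle(P[m][:,:2].astype(np.float32)))
    m=R(.6,.75,.19,.32,.136,.146); print('bar',m.sum(),rect(P[m]),P[m].mean(0))
    m=R(.55,.66,-.32,-.24,.07,.09);print('jar',cv2.minEnclosingCircle(P[m][:,:2].astype(np.float32)))
    u0,v0=(190,255) if n=='scene' else (160,230)
    save('dial_'+n,cv2.resize(z['im'][v0:v0+75,u0:u0+80],None,fx=5,fy=5,interpolation=cv2.INTER_CUBIC))
a,b=[cv2.imread(f'pics/dial_{n}.png') for n in('scene','side')]
cv2.imwrite('pics/dial.png',np.hstack([a,b]))
E
python3 ref.py
```

```text
scene box [array([715.4, 250.1]), array([110.8, 168.1]), np.float64(88.8)]
roof 3812 [array([714.5, 119.5]), array([165.4, 177.4]), np.float64(85.6)] [0.04113671 0.20281932] [0.62606214 0.8014001 ]
tray rim 321 [array([ 559.3, -307.9]), array([139.1, 115.5]), np.float64(7.9)]
post [array([ 446. , -327.9]), array([22.6, 28.5]), np.float64(2.6)]
handle [ 0.99966365 -0.02593359  0.5474533   0.1352452 ] -1.4860519 [0.64691447 0.16016635 0.02755821] [0.5583932  0.13438616 0.01387522]
bowl ((0.4553677439689636, 0.1351107507944107), 0.04475447162985802)
bar 154 [array([676.7, 255.2]), array([55.9, 16.7]), np.float64(40.5)] [0.67619247 0.25563353 0.13948363]
jar ((0.5898044109344482, -0.2830137610435486), 0.024215122684836388)
side box [array([714.4, 250.2]), array([111.8, 170.4]), np.float64(88.8)]
roof 3362 [array([712.2, 119.7]), array([163.8, 181.2]), np.float64(85.7)] [0.04090978 0.20316634] [0.62229481 0.79898057]
tray rim 384 [array([ 555.9, -311.2]), array([143.9, 121.9]), np.float64(8.7)]
post [array([ 444.5, -329. ]), array([31.4, 23. ]), np.float64(88.8)]
handle [ 0.998251   -0.05911728  0.56077856  0.1341489 ] -3.3891463 [0.648624   0.16843171 0.02742563] [0.56077857 0.13414889 0.01394249]
bowl ((0.4541673958301544, 0.1336956024169922), 0.04572632163763046)
bar 155 [array([673.9, 254.6]), array([55.4, 17.4]), np.float64(42.1)] [0.6731122  0.2555974  0.14081138]
jar ((0.5877859592437744, -0.28398048877716064), 0.025566747412085533)
```

View pics/dial.png

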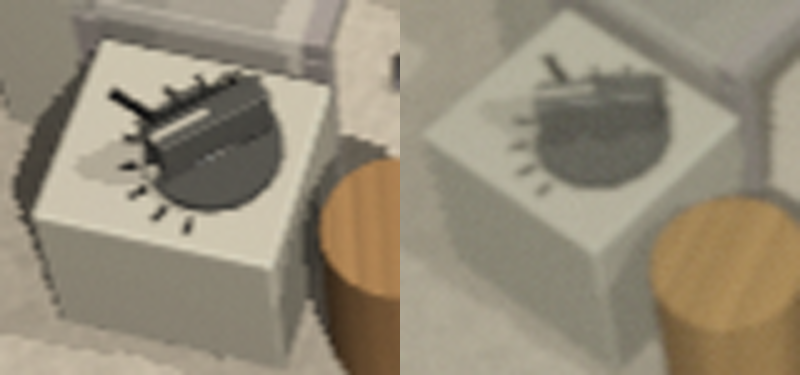

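The crop shows the dial pointer's white line at the left end of the bar, (155–210, 110–135), pointing to world +x+y at about 41°. That means q≈0.77, and the long mark is at (130,105), clockwise from it. The hood yaw is -4.4° with its origin at about (0.680,0.122).

```bash
python3 - <<'E'
from h import *
for n in('scene','side'):
    z=load(n);P=cloud(z['d'],z);X,Y,Z=P[...,0],P[...,1],P[...,2]
    for x in np.arange(.49,.63,.015):
        m=(abs(X-x)<.0075)&(Y>.1)&(Y<.165)&(Z>max(.004,.028-(x-.485)*.16-.008))&(Z<.035)
        q=P[m]; print(n,round(x,3),m.sum(),np.round([np.median(q[:,1]),q[:,1].min(),q[:,1].max(),np.median(q[:,2])],3) if m.sum() else '')
E
```

```text
scene 0.49 34 [0.135 0.127 0.143 0.025]
scene 0.505 30 [0.135 0.128 0.143 0.023]
scene 0.52 32 [0.136 0.126 0.142 0.021]
scene 0.535 34 [0.134 0.127 0.142 0.017]
scene 0.55 29 [0.134 0.128 0.141 0.016]
scene 0.565 33 [0.135 0.125 0.14  0.013]
scene 0.58 31 [0.134 0.125 0.141 0.01 ]
scene 0.595 28 [0.135 0.127 0.16  0.008]
scene 0.61 28 [0.134 0.122 0.145 0.006]
scene 0.625 0 
side 0.49 35 [0.135 0.127 0.141 0.026]
side 0.505 31 [0.136 0.127 0.141 0.025]
side 0.52 33 [0.135 0.126 0.142 0.022]
side 0.535 32 [0.136 0.125 0.141 0.019]
side 0.55 31 [0.135 0.126 0.141 0.017]
side 0.565 26 [0.135 0.126 0.14  0.013]
side 0.58 34 [0.133 0.105 0.154 0.012]
side 0.595 28 [0.133 0.126 0.141 0.009]
side 0.61 29 [0.135 0.122 0.156 0.007]
side 0.625 7 [0.109 0.102 0.155 0.004]
```

>>> servo_tool(moves=[{"dx": 0.022,"dy": 0.057,"roll": -1.76,"jaw": 1},{"dx": 0.022,"dy": 0.057,"roll": -1.76,"jaw": 1},{"dx": 0.022,"dy": 0.057,"roll": -1.76,"jaw": 1},{"dx": 0.022,"dy": 0.057,"roll": -1.76,"jaw": 1},{"dx": 0.022,"dy": 0.057,"roll": -1.76,"jaw": 1},{"dx": 0.022,"dy": 0.057,"roll": -1.76,"jaw": 1},{"dx": 0.022,"dy": 0.057,"roll": -1.76,"jaw": 1},{"dx": 0.022,"dy": 0.057,"roll": -1.76,"jaw": 1},{"dx": 0.022,"dy": 0.057,"roll": -1.76,"jaw": 1},{"dx": 0.022,"dy": 0.057,"roll": -1.76,"jaw": 1}], newtons=30)

```text
$.moves[0]: bad value
```

>>> servo_tool(moves=[{"dx": 0.021,"dy": 0.052,"jaw": 0.6},{"dx": 0.021,"dy": 0.052,"jaw": 0.6},{"dx": 0.021,"dy": 0.052,"jaw": 0.6},{"dx": 0.02,"dy": 0.052,"jaw": 0.6},{"dz": -0.05,"jaw": 0.6},{"dz": -0.05,"jaw": 0.6},{"dz": -0.05,"jaw": 0.6},{"jaw": 0.6},{"jaw": 0.6},{"jaw": 0.6}])

```text
$.moves[0]: bad value
```

>>> servo_tool(moves=[{"dx": 0.022,"dy": 0.057,"dz": 0,"roll": -1.76,"jaw": 1},{"dx": 0.022,"dy": 0.057,"dz": 0,"roll": -1.76,"jaw": 1},{"dx": 0.022,"dy": 0.057,"dz": 0,"roll": -1.76,"jaw": 1},{"dx": 0.022,"dy": 0.057,"dz": 0,"roll": -1.76,"jaw": 1},{"dx": 0.022,"dy": 0.057,"dz": 0,"roll": -1.76,"jaw": 1},{"dx": 0.022,"dy": 0.057,"dz": 0,"roll": -1.76,"jaw": 1},{"dx": 0.022,"dy": 0.057,"dz": 0,"roll": -1.76,"jaw": 1},{"dx": 0.022,"dy": 0.057,"dz": 0,"roll": -1.76,"jaw": 1},{"dx": 0.022,"dy": 0.057,"dz": 0,"roll": -1.76,"jaw": 1},{"dx": 0.022,"dy": 0.057,"dz": 0,"roll": -1.76,"jaw": 1}], newtons=30)

```text
t: 1.35
eef_pos: [0.424, -0.0714, 0.2268]
ee_rot: [3.141, 0.001, 3.141]
force: [1.4, -0.7, -0.2]
width: 0.0876
gripper_force: 0.0
```

>>> servo_tool(moves=[{"dx": 0.021,"dy": 0.052,"dz": 0,"roll": 0,"jaw": 0.6},{"dx": 0.021,"dy": 0.052,"dz": 0,"roll": 0,"jaw": 0.6},{"dx": 0.021,"dy": 0.052,"dz": 0,"roll": 0,"jaw": 0.6},{"dx": 0.02,"dy": 0.05,"dz": 0,"roll": 0,"jaw": 0.6},{"dx": 0,"dy": 0,"dz": -0.05,"roll": 0,"jaw": 0.6},{"dx": 0,"dy": 0,"dz": -0.05,"roll": 0,"jaw": 0.6},{"dx": 0,"dy": 0,"dz": -0.05,"roll": 0,"jaw": 0.6},{"dx": 0,"dy": 0,"dz": -0.04,"roll": 0,"jaw": 0.6},{"dx": 0,"dy": 0,"dz": -0.02,"roll": 0,"jaw": 0.6},{"dx": 0,"dy": 0,"dz": 0,"roll": 0,"jaw": 0.6}])

```text
t: 2.6
eef_pos: [0.5056, 0.1317, 0.0149]
ee_rot: [-3.139, -0.003, 3.141]
force: [0.4, 1.0, -0.4]
width: 0.0522
gripper_force: 0.0
```

>>> servo_tool(moves=[{"dx": 0.001,"dy": 0.003,"dz": -0.006,"roll": 0,"jaw": 0.6},{"dx": 0,"dy": 0,"dz": 0,"roll": 0,"jaw": 0},{"dx": 0,"dy": 0,"dz": 0,"roll": 0,"jaw": 0},{"dx": 0,"dy": 0,"dz": 0,"roll": 0,"jaw": 0},{"dx": 0,"dy": 0,"dz": 0,"roll": 0,"jaw": 0},{"dx": 0,"dy": 0,"dz": 0,"roll": 0,"jaw": 0},{"dx": 0,"dy": 0,"dz": 0,"roll": 0,"jaw": 0},{"dx": 0,"dy": 0,"dz": 0.01,"roll": 0,"jaw": 0},{"dx": 0,"dy": 0,"dz": 0.015,"roll": 0,"jaw": 0},{"dx": 0,"dy": 0,"dz": 0.015,"roll": 0,"jaw": 0}])

```text
t: 3.85
eef_pos: [0.508, 0.1356, 0.0519]
ee_rot: [3.141, 0.0, 3.141]
force: [-0.2, -0.6, -1.6]
width: 0.0129
gripper_force: 30.0
```

>>> servo_tool(moves=[{"dx": -0.044,"dy": 0,"dz": 0.005,"roll": 0,"jaw": 0},{"dx": -0.044,"dy": 0.004,"dz": 0,"roll": 0,"jaw": 0},{"dx": 0,"dy": 0.04,"dz": 0,"roll": 8.9,"jaw": 0},{"dx": 0,"dy": 0.04,"dz": 0,"roll": 8.9,"jaw": 0},{"dx": 0,"dy": 0.04,"dz": 0,"roll": 9,"jaw": 0},{"dx": 0,"dy": 0.04,"dz": 0,"roll": 8.9,"jaw": 0},{"dx": 0.026,"dy": 0.024,"dz": 0,"roll": 0,"jaw": 0},{"dx": 0,"dy": 0,"dz": -0.02,"roll": 0,"jaw": 0},{"dx": 0,"dy": 0,"dz": -0.015,"roll": 0,"jaw": 0},{"dx": 0,"dy": 0,"dz": 0,"roll": 0,"jaw": 0}])

```text
t: 5.1
eef_pos: [0.4451, 0.3224, 0.0198]
ee_rot: [-3.141, -0.002, -2.519]
force: [0.5, 0.0, -1.1]
width: 0.0134
gripper_force: 30.0
```

```bash
python3 - <<'E'
from h import *
im,d=grab_frame('side');save('s2',im[200:400,150:400].repeat(3,0).repeat(3,1))
print(get_state()['force'])
E
```

```text
[ 0.08052958  0.59789698 -0.01490711]
```

View pics/s2.png

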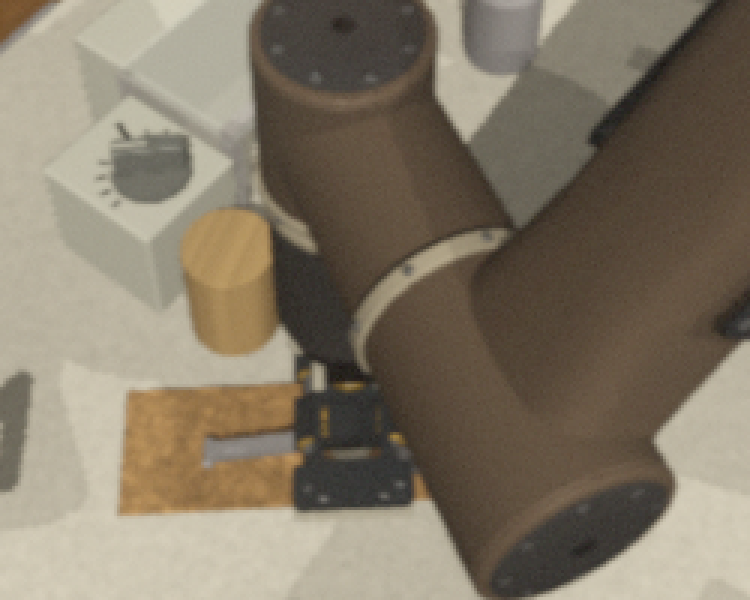

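>>> servo_tool(moves=[{"dx": 0,"dy": 0,"dz": -0.003,"roll": 0,"jaw": 0},{"dx": 0,"dy": 0,"dz": 0,"roll": 0,"jaw": 0},{"dx": 0,"dy": 0,"dz": 0,"roll": 0,"jaw": 0.5},{"dx": 0,"dy": 0,"dz": 0,"roll": 0,"jaw": 0.5},{"dx": 0,"dy": 0,"dz": 0,"roll": 0,"jaw": 0.5},{"dx": 0,"dy": 0,"dz": 0.03,"roll": 0,"jaw": 0.5},{"dx": 0,"dy": 0,"dz": 0.05,"roll": 0,"jaw": 0.5},{"dx": 0,"dy": 0,"dz": 0.05,"roll": 0,"jaw": 0.5},{"dx": 0.04,"dy": -0.01,"dz": 0.05,"roll": 0,"jaw": 0.5},{"dx": 0.04,"dy": -0.01,"dz": 0,"roll": 5.6,"jaw": 0.5}])

```text
t: 6.4
eef_pos: [0.527, 0.3056, 0.2014]
ee_rot: [-3.142, 0.009, -2.417]
force: [-0.1, 1.8, -1.7]
width: 0.044
gripper_force: 0.0
```

>>> servo_tool(moves=[{"dx": 0.05,"dy": -0.016,"dz": 0,"roll": 0,"jaw": 0.5},{"dx": 0.05,"dy": -0.016,"dz": 0,"roll": 0,"jaw": 0.5},{"dx": 0.05,"dy": -0.016,"dz": 0,"roll": 0,"jaw": 0.5},{"dx": 0,"dy": 0,"dz": 0,"roll": 0,"jaw": 0.5},{"dx": 0,"dy": 0,"dz": -0.02,"roll": 0,"jaw": 0.5},{"dx": 0,"dy": 0,"dz": 0,"roll": 0,"jaw": 0.5},{"dx": 0,"dy": 0,"dz": 0,"roll": 0,"jaw": 0.5},{"dx": 0,"dy": 0,"dz": 0,"roll": 0,"jaw": 0.5},{"dx": 0,"dy": 0,"dz": 0,"roll": 0,"jaw": 0.5},{"dx": 0,"dy": 0,"dz": 0,"roll": 0,"jaw": 0.5}])

```text
t: 7.65
eef_pos: [0.6744, 0.256, 0.1762]
ee_rot: [-3.142, 0.001, -2.421]
force: [0.1, -1.5, 0.0]
width: 0.0436
gripper_force: 0.0
```

```bash
python3 - <<'E'
from h import *
s=get_state();print(s['eef_pos'],np.degrees(s['ee_rot']))
for n in('scene','side'):
    im,d=grab_frame(n);c=calibration(n);np.savez(n+'2',im=im,d=d,K=c['intrinsics'],R=c['R'],t=c['t'])
    P=cloud(d,c);X,Y,Z=P[...,0],P[...,1],P[...,2]
    m=(X>.3)&(X<.6)&(Y>.22)&(Y<.44)&(Z>.008)&(Z<.06)
    hsv=cv2.cvtColor(im,cv2.COLOR_RGB2HSV); m&=(hsv[...,1]<70)
    print(n,m.sum(),cv2.minAreaRect(P[m][:,:2].astype(np.float32)*1000),P[m].max(0))
im,d=grab_frame('side');save('s3',im[200:400,150:400].repeat(3,0).repeat(3,1))
E
```

```text
[0.67443    0.25601794 0.17619318] [-1.79996355e+02  3.10368593e-02 -1.38714948e+02]
scene 930 ((450.956298828125, 321.56927490234375), (189.7250213623047, 121.47749328613281), 8.809752464294434) [0.55205224 0.39475387 0.05804585]
side 1097 ((451.9918212890625, 304.6921691894531), (190.91824340820312, 148.13075256347656), 10.642661094665527) [0.55948744 0.39358382 0.03613966]
```

View pics/s3.png

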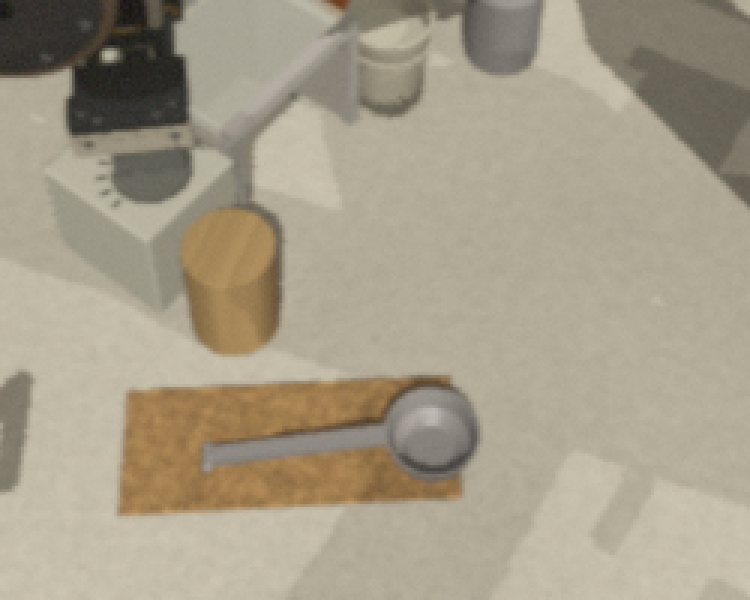

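The side view shows the ladle lying along the mat, bowl centre at (430,440) inside the mat's edge (456) and handle end at (208,455). Next is the dial.

>>> servo_tool(moves=[{"dx": 0.001,"dy": -0.001,"dz": -0.03,"roll": 0,"jaw": 0.5},{"dx": 0,"dy": 0,"dz": -0.028,"roll": 0,"jaw": 0.5},{"dx": 0,"dy": 0,"dz": 0,"roll": 0,"jaw": 0.5},{"dx": 0,"dy": 0,"dz": 0,"roll": 0,"jaw": 0},{"dx": 0,"dy": 0,"dz": 0,"roll": 0,"jaw": 0},{"dx": 0,"dy": 0,"dz": 0,"roll": 0,"jaw": 0},{"dx": 0,"dy": 0,"dz": 0,"roll": 0,"jaw": 0},{"dx": 0,"dy": 0,"dz": 0,"roll": 0,"jaw": 0},{"dx": 0,"dy": 0,"dz": 0,"roll": 0,"jaw": 0},{"dx": 0,"dy": 0,"dz": 0,"roll": 0,"jaw": 0}], newtons=20)

```text
t: 9.05
eef_pos: [0.6763, 0.2543, 0.1186]
ee_rot: [-3.14, 0.001, -2.421]
force: [3.5, -3.6, 1.8]
width: 0.015
gripper_force: 20.0
```

>>> servo_tool(moves=[{"dx": 0,"dy": 0,"dz": 0,"roll": -8,"jaw": 0},{"dx": 0,"dy": 0,"dz": 0,"roll": -8,"jaw": 0},{"dx": 0,"dy": 0,"dz": 0,"roll": -8,"jaw": 0},{"dx": 0,"dy": 0,"dz": 0,"roll": -8,"jaw": 0},{"dx": 0,"dy": 0,"dz": 0,"roll": -8,"jaw": 0},{"dx": 0,"dy": 0,"dz": 0,"roll": -8,"jaw": 0},{"dx": 0,"dy": 0,"dz": 0,"roll": -8,"jaw": 0},{"dx": 0,"dy": 0,"dz": 0,"roll": -9,"jaw": 0},{"dx": 0,"dy": 0,"dz": 0,"roll": 0,"jaw": 0},{"dx": 0,"dy": 0,"dz": 0,"roll": 0,"jaw": 0}])

```text
t: 10.3
eef_pos: [0.6762, 0.2547, 0.1186]
ee_rot: [3.141, 0.001, 2.732]
force: [4.3, -4.5, 2.9]
width: 0.0154
gripper_force: 20.0
```

>>> servo_tool(moves=[{"dx": 0,"dy": 0,"dz": 0,"roll": 0,"jaw": 0.5},{"dx": 0,"dy": 0,"dz": 0,"roll": 0,"jaw": 0.5},{"dx": 0,"dy": 0,"dz": 0,"roll": 0,"jaw": 0.5},{"dx": 0,"dy": 0,"dz": 0.05,"roll": 0,"jaw": 0.5},{"dx": 0,"dy": 0,"dz": 0.05,"roll": 0,"jaw": 0.5},{"dx": -0.055,"dy": -0.025,"dz": 0,"roll": 8,"jaw": 0.7},{"dx": -0.055,"dy": -0.025,"dz": 0,"roll": 8,"jaw": 0.7},{"dx": -0.055,"dy": -0.025,"dz": 0,"roll": 8,"jaw": 0.7},{"dx": -0.055,"dy": -0.025,"dz": 0,"roll": 8.5,"jaw": 0.7},{"dx": 0,"dy": -0.03,"dz": 0,"roll": 0,"jaw": 0.7}])

```text
t: 11.55
eef_pos: [0.4522, 0.1241, 0.2184]
ee_rot: [3.14, 0.001, -2.983]
force: [1.1, 0.5, 0.9]
width: 0.0612
gripper_force: 0.0
```

>>> servo_tool(moves=[{"dx": -0.001,"dy": -0.057,"dz": 0,"roll": 0,"jaw": 0.7},{"dx": -0.001,"dy": -0.057,"dz": 0,"roll": 0,"jaw": 0.7},{"dx": -0.001,"dy": -0.057,"dz": 0,"roll": 0,"jaw": 0.7},{"dx": -0.001,"dy": -0.057,"dz": 0,"roll": 0,"jaw": 0.7},{"dx": -0.002,"dy": -0.057,"dz": 0,"roll": 0,"jaw": 0.7},{"dx": -0.002,"dy": -0.057,"dz": 0,"roll": 0,"jaw": 0.7},{"dx": -0.002,"dy": -0.057,"dz": 0,"roll": 0,"jaw": 0.7},{"dx": -0.001,"dy": -0.054,"dz": -0.03,"roll": 0,"jaw": 0.7},{"dx": 0,"dy": 0,"dz": -0.04,"roll": 0,"jaw": 0.7},{"dx": 0,"dy": 0,"dz": 0,"roll": 0,"jaw": 0.7}])

```text
t: 12.8
eef_pos: [0.442, -0.3277, 0.1449]
ee_rot: [3.138, -0.006, -2.99]
force: [-0.5, 0.3, 0.8]
width: 0.0613
gripper_force: 0.0
```

```bash
python3 - <<'E'
from h import *
s=get_state();print(s['eef_pos'],np.degrees(s['ee_rot']))
c=calibration('wrist');im,d=grab_frame('wrist')
P=cloud(d,c);X,Y,Z=P[...,0],P[...,1],P[...,2]
m=(abs(X-.445)<.04)&(abs(Y+.3285)<.04)&(Z>.066)&(Z<.085)
print(m.sum(),(d>0).mean())
if m.sum()>9: print(P[m].mean(0),cv2.minAreaRect(P[m][:,:2].astype(np.float32)*1000))
save('w1',im)
im,d=grab_frame('scene');c=calibration('scene');P=cloud(d,c);X,Y,Z=P[...,0],P[...,1],P[...,2]
m=(X>.6)&(X<.75)&(Y>.19)&(Y<.32)&(Z>.136)&(Z<.146);print('bar',cv2.minAreaRect(P[m][:,:2].astype(np.float32)*1000))
E
```

```text
[ 0.44197852 -0.32768916  0.14493309] [ 179.79740544   -0.3177893  -171.30325366]
868 0.9600382653061225
[ 0.4459055  -0.33042452  0.07492185] ((447.0436706542969, -330.483154296875), (23.785314559936523, 23.734514236450195), 8.77432918548584)
bar ((677.2467651367188, 254.74911499023438), (16.76706314086914, 57.709659576416016), 67.28727722167969)
```

View pics/w1.png

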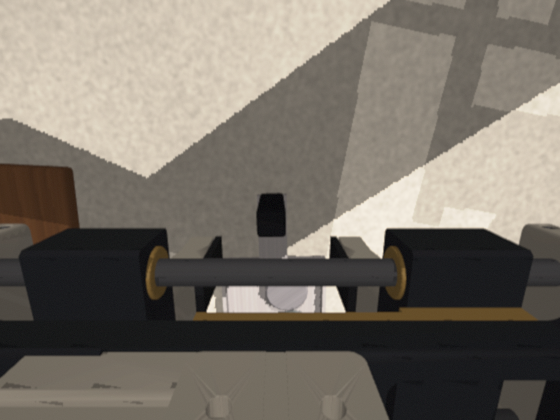

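The wrist view shows the post at (272,215) between the fingers, with pan and cap behind it. It measures (0.4465,-0.3305) at 8.8°, and the dial bar measures -22.7°, which is right.

>>> servo_tool(moves=[{"dx": 0.004,"dy": -0.003,"dz": -0.04,"roll": 0,"jaw": 0.7},{"dx": 0,"dy": 0,"dz": -0.04,"roll": 0,"jaw": 0.7},{"dx": 0,"dy": 0,"dz": -0.019,"roll": 0,"jaw": 0.7},{"dx": 0,"dy": 0,"dz": 0,"roll": 0,"jaw": 0.7},{"dx": 0,"dy": 0,"dz": 0,"roll": 0,"jaw": 0.4},{"dx": 0,"dy": 0,"dz": 0,"roll": 0,"jaw": 0.3},{"dx": 0,"dy": 0,"dz": 0,"roll": 0,"jaw": 0.2},{"dx": 0,"dy": 0,"dz": 0,"roll": 0,"jaw": 0.2},{"dx": 0,"dy": 0,"dz": 0,"roll": 0,"jaw": 0.2},{"dx": 0,"dy": 0,"dz": 0,"roll": 0,"jaw": 0.2}], newtons=25)

```text
t: 14.15
eef_pos: [0.4485, -0.3312, 0.0491]
ee_rot: [-3.141, 0.0, -2.988]
force: [-1.0, 1.6, 6.0]
width: 0.0242
gripper_force: 24.9
```

>>> servo_tool(moves=[{"dx": 0,"dy": 0,"dz": 0.002,"roll": 1,"jaw": 0.2},{"dx": -0.001,"dy": 0,"dz": 0,"roll": 2,"jaw": 0.2},{"dx": -0.002,"dy": 0,"dz": 0,"roll": 3,"jaw": 0.2},{"dx": -0.003,"dy": 0,"dz": 0,"roll": 4,"jaw": 0.2},{"dx": -0.003,"dy": 0,"dz": 0,"roll": 4,"jaw": 0.2},{"dx": -0.003,"dy": 0,"dz": 0,"roll": 4,"jaw": 0.2},{"dx": -0.003,"dy": 0,"dz": 0,"roll": 4,"jaw": 0.2},{"dx": -0.003,"dy": 0,"dz": 0,"roll": 4,"jaw": 0.2},{"dx": -0.002,"dy": 0,"dz": 0,"roll": 3,"jaw": 0.2},{"dx": 0,"dy": 0,"dz": 0,"roll": 2,"jaw": 0.2}])

```text
t: 15.4
eef_pos: [0.428, -0.3311, 0.0504]
ee_rot: [3.141, -0.0, -2.445]
force: [0.5, -0.1, -3.0]
width: 0.0239
gripper_force: 24.9
```

```bash
cat > look.py <<'E'
from h import *
import sys
s=get_state();print(s['eef_pos'],np.degrees(s['ee_rot']),s['force'],s['moment'],s['width'])
a=[]
for n in('scene','side'):
    im,d=grab_frame(n);a.append(im[100:380,130:420] if n=='scene' else im[100:380,150:440])
    P=cloud(d,calibration(n));X,Y,Z=P[...,0],P[...,1],P[...,2]
    m=(X>.38)&(X<.62)&(Y>-.4)&(Y<.3)&(Z>.06)&(Z<.088)
save(sys.argv[1],np.hstack(a))
E
python3 look.py t1
```

```text
[ 0.42799609 -0.33113246  0.05044896] [ 1.79969920e+02 -1.61766452e-02 -1.40111294e+02] [ 0.54441046 -0.08877098 -2.97675933] [-0.49705309 -0.02921048 -0.19252264] 0.023910147380543558
```

View pics/t1.png

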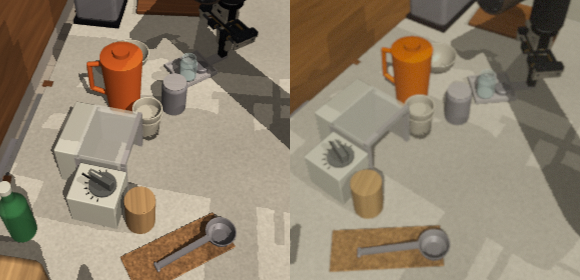

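>>> servo_tool(moves=[{"dx": 0,"dy": 0,"dz": -0.001,"roll": 2,"jaw": 0.2},{"dx": -0.001,"dy": 0,"dz": 0,"roll": 4,"jaw": 0.2},{"dx": -0.002,"dy": 0,"dz": 0,"roll": 5,"jaw": 0.2},{"dx": -0.002,"dy": 0,"dz": 0,"roll": 6,"jaw": 0.2},{"dx": -0.002,"dy": 0,"dz": 0,"roll": 6,"jaw": 0.2},{"dx": -0.002,"dy": 0,"dz": 0,"roll": 6,"jaw": 0.2},{"dx": -0.002,"dy": 0,"dz": 0,"roll": 6,"jaw": 0.2},{"dx": 0,"dy": 0,"dz": 0,"roll": 5,"jaw": 0.2},{"dx": 0,"dy": 0.005,"dz": 0,"roll": 4,"jaw": 0.2},{"dx": 0,"dy": 0.01,"dz": 0,"roll": 4,"jaw": 0.2}])

```text
t: 16.75
eef_pos: [0.4181, -0.3163, 0.05]
ee_rot: [-3.14, -0.0, -1.607]
force: [1.0, -0.8, -1.5]
width: 0.024
gripper_force: 24.9
```

>>> servo_tool(moves=[{"dx": 0,"dy": 0.015,"dz": 0,"roll": 2,"jaw": 0.2},{"dx": 0,"dy": 0.016,"dz": 0,"roll": 0,"jaw": 0.2},{"dx": 0,"dy": 0.016,"dz": 0,"roll": 0,"jaw": 0.2},{"dx": 0,"dy": 0.016,"dz": 0,"roll": 0,"jaw": 0.2},{"dx": 0,"dy": 0.016,"dz": 0,"roll": 0,"jaw": 0.2},{"dx": 0,"dy": 0.016,"dz": 0,"roll": 0,"jaw": 0.2},{"dx": 0,"dy": 0.016,"dz": 0,"roll": 0,"jaw": 0.2},{"dx": 0,"dy": 0.016,"dz": 0,"roll": 0,"jaw": 0.2},{"dx": 0,"dy": 0.016,"dz": 0,"roll": 0,"jaw": 0.2},{"dx": 0,"dy": 0.012,"dz": 0,"roll": 0,"jaw": 0.2}])

```text
t: 18.0
eef_pos: [0.4173, -0.1601, 0.0498]
ee_rot: [3.142, 0.0, -1.574]
force: [-0.4, -1.0, -1.5]
width: 0.0238
gripper_force: 24.9
```

>>> servo_tool(moves=[{"dx": 0,"dy": 0.014,"dz": 0,"roll": 0,"jaw": 0.2},{"dx": 0,"dy": 0.018,"dz": 0,"roll": 0,"jaw": 0.2},{"dx": 0,"dy": 0.018,"dz": 0,"roll": 0,"jaw": 0.2},{"dx": 0,"dy": 0.018,"dz": 0,"roll": 0,"jaw": 0.2},{"dx": 0,"dy": 0.018,"dz": 0,"roll": 0,"jaw": 0.2},{"dx": 0,"dy": 0.018,"dz": 0,"roll": 0,"jaw": 0.2},{"dx": 0,"dy": 0.018,"dz": 0,"roll": 0,"jaw": 0.2},{"dx": 0,"dy": 0.018,"dz": 0,"roll": 0,"jaw": 0.2},{"dx": 0,"dy": 0.014,"dz": 0,"roll": 0,"jaw": 0.2},{"dx": 0,"dy": 0.008,"dz": 0,"roll": 0,"jaw": 0.2}])

```text
t: 19.25
eef_pos: [0.4173, 0.0017, 0.0498]
ee_rot: [3.141, -0.0, -1.574]
force: [0.2, -2.0, -2.5]
width: 0.0236
gripper_force: 24.9
```

>>> servo_tool(moves=[{"dx": 0,"dy": 0.002,"dz": 0,"roll": -2,"jaw": 0.2},{"dx": 0,"dy": 0.004,"dz": 0,"roll": -4,"jaw": 0.2},{"dx": 0,"dy": 0.005,"dz": 0,"roll": -5,"jaw": 0.2},{"dx": -0.001,"dy": 0.005,"dz": 0,"roll": -6,"jaw": 0.2},{"dx": -0.001,"dy": 0.005,"dz": 0,"roll": -6,"jaw": 0.2},{"dx": -0.001,"dy": 0.005,"dz": 0,"roll": -6,"jaw": 0.2},{"dx": -0.001,"dy": 0.005,"dz": 0,"roll": -6,"jaw": 0.2},{"dx": -0.001,"dy": 0.005,"dz": 0,"roll": -6,"jaw": 0.2},{"dx": 0,"dy": 0.006,"dz": 0,"roll": -5,"jaw": 0.2},{"dx": 0,"dy": 0.008,"dz": 0,"roll": -4,"jaw": 0.2}])

```text
t: 20.5
eef_pos: [0.412, 0.051, 0.0497]
ee_rot: [3.141, -0.001, -2.45]
force: [-1.4, -0.4, -1.5]
width: 0.0238
gripper_force: 25.0
```

>>> servo_tool(moves=[{"dx": 0,"dy": 0.01,"dz": 0,"roll": -5,"jaw": 0.2},{"dx": 0,"dy": 0.01,"dz": 0,"roll": -5,"jaw": 0.2},{"dx": -0.001,"dy": 0.01,"dz": 0,"roll": -6,"jaw": 0.2},{"dx": -0.001,"dy": 0.01,"dz": 0,"roll": -6,"jaw": 0.2},{"dx": -0.001,"dy": 0.01,"dz": 0,"roll": -6,"jaw": 0.2},{"dx": -0.001,"dy": 0.01,"dz": 0,"roll": -6,"jaw": 0.2},{"dx": -0.001,"dy": 0.01,"dz": 0,"roll": -5,"jaw": 0.2},{"dx": 0,"dy": 0.01,"dz": 0,"roll": -3,"jaw": 0.2},{"dx": 0,"dy": 0.008,"dz": 0,"roll": -2,"jaw": 0.2},{"dx": 0,"dy": 0.003,"dz": 0,"roll": 0,"jaw": 0.2}])

```text
t: 21.75
eef_pos: [0.4072, 0.1421, 0.0497]
ee_rot: [-3.141, -0.0, 3.068]
force: [0.0, -1.7, -0.9]
width: 0.0241
gripper_force: 24.9
```

```bash
python3 look.py t2
```

```text
[0.40722977 0.14205965 0.04966559] [-1.79985715e+02 -2.04759331e-02  1.75779849e+02] [ 0.0391419  -1.70409961 -0.9061591 ] [-0.5414752  -0.10564786 -0.24015653] 0.024067637355072072
```

View pics/t2.png

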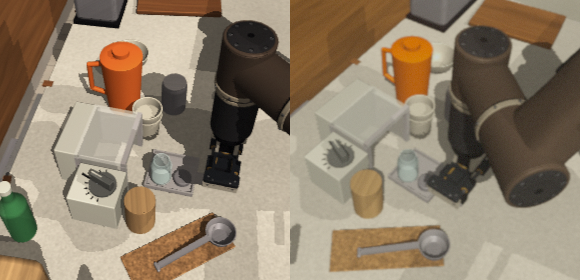

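The picture shows the tray just in front of the mouth at about (168,170), jar and cap upright and the bystanders where they stood. Next I slide it in.

>>> servo_tool(moves=[{"dx": 0.008,"dy": -0.001,"dz": 0,"roll": 0,"jaw": 0.2},{"dx": 0.014,"dy": -0.001,"dz": 0,"roll": 0,"jaw": 0.2},{"dx": 0.016,"dy": -0.001,"dz": 0,"roll": 0,"jaw": 0.2},{"dx": 0.016,"dy": -0.001,"dz": 0,"roll": 0,"jaw": 0.2},{"dx": 0.016,"dy": -0.001,"dz": 0,"roll": 0,"jaw": 0.2},{"dx": 0.016,"dy": -0.001,"dz": 0,"roll": 0,"jaw": 0.2},{"dx": 0.016,"dy": -0.001,"dz": 0,"roll": 0,"jaw": 0.2},{"dx": 0.016,"dy": -0.001,"dz": 0,"roll": 0,"jaw": 0.2},{"dx": 0.012,"dy": -0.001,"dz": 0,"roll": 0,"jaw": 0.2},{"dx": 0.008,"dy": -0.001,"dz": 0,"roll": 0,"jaw": 0.2}])

```text
t: 23.1
eef_pos: [0.5461, 0.1318, 0.0497]
ee_rot: [-3.142, -0.0, 3.068]
force: [-1.3, -0.2, -0.6]
width: 0.024
gripper_force: 24.9
```

Another 12 mm is expected before the stop. I'll go gently and watch the force.

>>> servo_tool(moves=[{"dx": 0.003,"dy": 0,"dz": 0,"roll": 0,"jaw": 0.2},{"dx": 0.003,"dy": 0,"dz": 0,"roll": 0,"jaw": 0.2},{"dx": 0.002,"dy": 0,"dz": 0,"roll": 0,"jaw": 0.2},{"dx": 0.002,"dy": 0,"dz": 0,"roll": 0,"jaw": 0.2},{"dx": 0.001,"dy": 0,"dz": 0,"roll": 0,"jaw": 0.2},{"dx": 0.001,"dy": 0,"dz": 0,"roll": 0,"jaw": 0.2},{"dx": 0.001,"dy": 0,"dz": 0,"roll": 0,"jaw": 0.2},{"dx": 0.001,"dy": 0,"dz": 0,"roll": 0,"jaw": 0.2},{"dx": 0,"dy": 0,"dz": 0,"roll": 0,"jaw": 0.2},{"dx": 0,"dy": 0,"dz": 0,"roll": 0,"jaw": 0.2}])

```text
t: 24.35
eef_pos: [0.5596, 0.1319, 0.0498]
ee_rot: [3.141, 0.0, 3.068]
force: [-0.5, -0.1, -1.5]
width: 0.0237
gripper_force: 24.9
```

>>> servo_tool(moves=[{"dx": 0.001,"dy": 0,"dz": 0,"roll": 0,"jaw": 0.2},{"dx": 0.001,"dy": 0,"dz": 0,"roll": 0,"jaw": 0.2},{"dx": 0.001,"dy": 0,"dz": 0,"roll": 0,"jaw": 0.2},{"dx": 0.001,"dy": 0,"dz": 0,"roll": 0,"jaw": 0.2},{"dx": 0,"dy": 0,"dz": 0,"roll": 0,"jaw": 0.2},{"dx": 0,"dy": 0,"dz": 0,"roll": 0,"jaw": 0.2},{"dx": 0,"dy": 0,"dz": 0,"roll": 0,"jaw": 0.2},{"dx": 0,"dy": 0,"dz": 0,"roll": 0,"jaw": 0.2},{"dx": 0,"dy": 0,"dz": 0,"roll": 0,"jaw": 0.2},{"dx": 0,"dy": 0,"dz": 0,"roll": 0,"jaw": 0.2}])

```text
t: 25.6
eef_pos: [0.5601, 0.1317, 0.0491]
ee_rot: [-3.14, -0.005, 3.067]
force: [-14.9, 4.9, 4.8]
width: 0.0242
gripper_force: 25.0
```

>>> servo_tool(moves=[{"dx": -0.003,"dy": 0,"dz": 0,"roll": 0,"jaw": 0.2},{"dx": 0,"dy": 0,"dz": 0,"roll": 0,"jaw": 0.2},{"dx": 0,"dy": 0,"dz": 0,"roll": 0,"jaw": 0.3},{"dx": 0,"dy": 0,"dz": 0,"roll": 0,"jaw": 0.5},{"dx": 0,"dy": 0,"dz": 0,"roll": 0,"jaw": 0.6},{"dx": 0,"dy": 0,"dz": 0,"roll": 0,"jaw": 0.6},{"dx": 0,"dy": 0,"dz": 0.02,"roll": 0,"jaw": 0.6},{"dx": 0,"dy": 0,"dz": 0.04,"roll": 0,"jaw": 0.6},{"dx": 0,"dy": 0,"dz": 0.05,"roll": 0,"jaw": 0.6},{"dx": 0,"dy": 0,"dz": 0.05,"roll": 0,"jaw": 0.6}])

```text
t: 26.85
eef_pos: [0.5602, 0.1317, 0.2114]
ee_rot: [-3.142, -0.0, 3.068]
force: [0.9, 0.8, -0.8]
width: 0.0523
gripper_force: 0.0
```

>>> servo_tool(moves=[{"dx": -0.02,"dy": -0.05,"dz": 0.02,"roll": 0,"jaw": 0.6},{"dx": -0.02,"dy": -0.05,"dz": 0,"roll": 0,"jaw": 0.6},{"dx": -0.02,"dy": -0.05,"dz": 0,"roll": 0,"jaw": 0.6},{"dx": -0.02,"dy": -0.05,"dz": 0,"roll": 0,"jaw": 0.6},{"dx": -0.02,"dy": -0.05,"dz": 0,"roll": 0,"jaw": 0.6},{"dx": 0,"dy": -0.05,"dz": 0,"roll": 0,"jaw": 0.6},{"dx": 0,"dy": -0.05,"dz": 0,"roll": 0,"jaw": 0.6},{"dx": 0,"dy": 0,"dz": 0,"roll": 0,"jaw": 0.6},{"dx": 0,"dy": 0,"dz": 0,"roll": 0,"jaw": 0.6},{"dx": 0,"dy": 0,"dz": 0,"roll": 0,"jaw": 0.6}])

```text
t: 28.1
eef_pos: [0.4605, -0.2173, 0.2299]
ee_rot: [3.141, 0.0, 3.069]
force: [0.4, -0.4, -0.5]
width: 0.0528
gripper_force: 0.0
```

```bash
python3 look.py fin; python3 - <<'E'
from h import *
for n in('scene','side'):
    im,d=grab_frame(n);P=cloud(d,calibration(n));X,Y,Z=P[...,0],P[...,1],P[...,2]
    m=(X>.53)&(X<.6)&(Y>.1)&(Y<.165)&(Z>.068)&(Z<.082);print('post',cv2.minAreaRect(P[m][:,:2].astype(np.float32)*1000))
    m=(X>.6)&(X<.75)&(Y>.19)&(Y<.32)&(Z>.136)&(Z<.146);print('bar',cv2.minAreaRect(P[m][:,:2].astype(np.float32)*1000))
E
python3 - <<'E'
import cv2
im=cv2.imread('pics/fin.png');cv2.imwrite('pics/fin.png',cv2.resize(im,(790,381)))
E
```

```text
[ 0.46050844 -0.21725449  0.2298811 ] [1.79991554e+02 1.25761610e-02 1.75845243e+02] [ 0.41298687 -0.41576141 -0.53312752] [ 0.01526887 -0.02232351 -0.03011626] 0.05277132528721835
post ((559.5862426757812, 133.2435760498047), (25.70658302307129, 23.835474014282227), 86.60206604003906)
bar ((676.626220703125, 255.00225830078125), (16.039505004882812, 57.86484146118164), 65.46234130859375)
post ((556.388916015625, 133.3928985595703), (23.230318069458008, 24.164798736572266), 0.3600539565086365)
bar ((673.3665161132812, 254.6945343017578), (15.346059799194336, 57.8580322265625), 66.30912780761719)
```

View pics/fin.png

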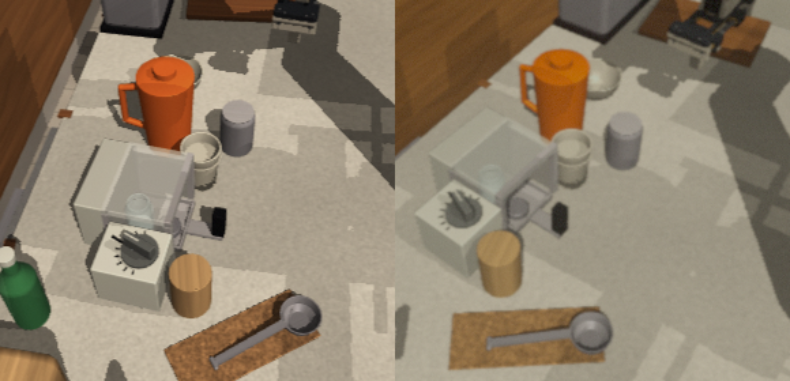

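The tray is in the hood with its post at (218,222), the jar upright at (138,205) and the cap on the pan at (517,210 in the side half). The dial is on the long mark, the ladle is on the mat, and the bystanders have not moved.

```bash
python3 -c "from station import *; print(job_done())"
```

```text
the job is handed in; nothing more can be done
None
```

I handed the job in at about 28 s on the robot's clock. By my last pictures and measurements the ladle is on the mat, the tray is against the stop with jar and cap upright, the dial reads about 1.9 rad, and the other things look unmoved; no verdict came back.

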